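# Put the fluxed part under the fume hood

## Task

Put the mug that holds the brass fitting upright in the middle of the mat under the square blue fume hood, with the fitting still in it. The firebrick has to lie flat in the middle of the other mat, under the round lamp: if it is lying under the hood, move it across first. Leave the other mug and everything else where they are, and do not bump the hood or the lamp.

Things in the scene. Friction and masses are not known exactly. Their poses are not given: they have to be found in the camera images.
- mat_a: one of two identical white heatproof mats fixed on the bench, 220 (x) x 180 (y) x 8 mm thick; origin at the centre of its underside, on the bench
- mat_b: the other identical white heatproof mat, 220 x 180 x 8 mm; origin at the centre of its underside. Either mat may be the left or the right one
- hood_mouth (a point): centre of the flat underside (170 x 170 mm, 255 mm above the bench) of the square blue fume-extraction hood. It hangs straight over the centre of one of the mats. Above this the blue cone and a 36 mm pipe run up to 380 mm; the pipe leads to a stand 200 mm behind the hood (away from the robot). Fixed
- lamp_face (a point): centre of the underside (170 mm diameter, 255 mm above the bench) of the round white bench lamp, which hangs straight over the centre of the other mat; its head is 35 mm thick, with a 36 mm arm above reaching 350 mm high, that leads to a stand 200 mm behind. Fixed
- firebrick: loose sand-coloured firebrick, 114 (its x) x 57 (its y) x 64 mm high, about 0.33 kg, lying on one of the mats; origin at the centre of its underside
- brass_fitting: yellow brass pipe fitting, 48 mm diameter, 100 mm tall, about 0.15 kg, standing loose in one of the two mugs and rising 20 mm over the rim; origin at the centre of its underside
- steel_fitting: plain grey steel sleeve, 48 mm diameter, 100 mm tall, standing loose in the other mug; origin at the centre of its underside
- red_mug: red steel mug, 80 mm wide, 85 high, wall 4, floor 5 mm, about 0.25 kg empty; origin at the centre of its underside, z up. Square handle on its own -x side: a 12 x 12 mm upright bar whose centre line is 70 mm from the mug's axis, from 14 to 76 mm high, joined to the mug by two bars at 20 and 70 mm height
- blue_mug: blue steel mug, 80 mm wide, 85 high, wall 4, floor 5 mm, about 0.25 kg empty; origin at the centre of its underside, z up. Square handle on its own -x side: a 12 x 12 mm upright bar whose centre line is 70 mm from the mug's axis, from 14 to 76 mm high, joined to the mug by two bars at 20 and 70 mm height
- flask: amber jar with black lid, 50 mm diameter, 120 high, between the two mats; origin at the centre of its underside; a bystander
- white_cup: white plastic cup, 76 mm wide, 65 high, in the middle nearer the robot; origin at the centre of its underside; a bystander
- flux_bottle: white bottle with orange cap, 60 mm diameter, 160 high; origin at the centre of its underside; a bystander
- spool: aluminium spool, 72 mm diameter, 58 high; origin at the centre of its underside; a bystander
- screwdriver: screwdriver lying on the bench, 190 mm long; origin on its long axis; a bystander
- wrench: wrench lying on the bench, 170 mm long; origin on its long axis; a bystander
- angle_plate: steel angle plate, 60 x 50 x 70 mm high; origin at the centre of its underside; a bystander
- hood: the whole fume hood; origin on the bench straight below the centre of its mouth
- lamp: the whole bench lamp; origin on the bench straight below the centre of its head
Things that resemble listed ones, but are neither listed nor needed, are in the scene too. What is shaped like the brass_fitting but purple is not meant.

How it is judged:
At the end, for the whole second after the job is handed in: The mug with the brass fitting in it stands upright (within 0.1 rad) and still on the mat under the hood, its axis within 30 mm of the point under the hood's centre; the firebrick lies flat and still on the mat under the lamp, its centre within 35 mm of the point under the lamp's centre (((distance between brass_fitting and red_mug below 0.05 m and horizontal distance between red_mug and hood_mouth below 0.03 m and angle between red_mug's own z axis and vertical below 0.1 rad and height (world z) of red_mug between 0.003 and 0.018 m and linear speed of red_mug below 0.02 m/s) or (distance between brass_fitting and blue_mug below 0.05 m and horizontal distance between blue_mug and hood_mouth below 0.03 m and angle between blue_mug's own z axis and vertical below 0.1 rad and height (world z) of blue_mug between 0.003 and 0.018 m and linear speed of blue_mug below 0.02 m/s)) and horizontal distance between firebrick and lamp_face below 0.035 m and angle between firebrick's own z axis and vertical below 0.1 rad and height (world z) of firebrick below 0.018 m and linear speed of firebrick below 0.02 m/s); the robot touches nothing.
It fails at once if the mug with the steel sleeve is moved by more than 30 mm ((distance of red_mug from where it was at the start of the episode above 0.03 m and distance between steel_fitting and red_mug below 0.05 m) or (distance of blue_mug from where it was at the start of the episode above 0.03 m and distance between steel_fitting and blue_mug below 0.05 m)).
It fails at once if the steel sleeve is moved by more than 40 mm (distance of steel_fitting from where it was at the start of the episode above 0.04 m).
It fails at once if the robot bumps the hood or the lamp (over 8 N) (contact force between any of the arm, the fingers and hood above 8 N or contact force between any of the arm, the fingers and lamp above 8 N).
It fails at once if a bystander is moved by more than 30 mm (distance of any of flask, white_cup, flux_bottle, spool, screwdriver, wrench, angle_plate from where it was at the start of the episode above 0.03 m).
It also fails if it takes over 67 s, if anything falls off the work surface, if the arm or the gripper's body presses on something with over 40 N, if the wrist force passes 120 N, or if a joint passes its speed limit or range.

## Robot

A 6-joint arm with a two-finger parallel gripper is mounted at the origin on the work surface. World frame = base frame: x ahead of the robot, y to its left, z up, the work surface at z = 0. Lengths are in m, angles in rad, forces in N, time in s.
With the tool pointing down it reaches from about 0.3 to 0.775 m from the base axis. Payload 14.6 kg.
Tool frame: the origin (TCP) lies midway between the tips of the shut fingers; the grasp point (between the pads) lies 19 mm behind it (tcp_to_grasp is the distance from the TCP to the grasp point, in m); z points along the fingers, y is the line along which they close (so a half turn about z gives the same grasp; the last joint's range is limited). The gripper opens to 94 mm and grips with 3 to 60 N. Pads are 16 mm wide; open, the fingers measure 119 mm over their backs; the gripper's body (75 mm by 177 mm) begins 78 mm behind the grasp point.
Start: joints at [-1.181, 0.3, 1.521, -0, 1.321, -0.067], TCP at [0.243, -0.494, 0.205] pointing down, gripper open.
Joint ranges: [-3.03, 3.03], [-0.79, 2.21], [0.23, 2.52], [-1.04, 4.18], [0, 3.07], [-2.55, 2.55]. Speed limits (rad/s): [2.22, 2.22, 2.57, 3.14, 3.14, 3.14].

## Interface

Orientations are given as [roll, pitch, yaw] about the fixed x, y, z axes, in that order (R = Rz(yaw) Ry(pitch) Rx(roll)).
In Python, from station import * gives the robot as it stands.
- The arm moves only by the tool send_rows, never from a script. Its argument "motion" is a list of rows, each a list of 3 entries, a list of its own where there are three numbers: the shift along the tool's x, y, z in units of 0.03 m (1.0 is 0.03 m), then the turn, a rotation vector about the tool's x, y, z in units of 0.12 rad (1.0 is 0.12 rad), then the opening, from -1 (shut) to 1 (fully open). In form: [[[x, y, z], [rx, ry, rz], grip], ...]. A call has 1 to 12 rows; each row shifts and turns the commanded pose from where the row before left it, along the tool's axes as they then stand; what a row does not reach is not made up. A row lasts 1/10 s, in which the tool goes at most 50 mm and 8.59 degrees, less where a joint would pass 70% of its speed; a pose out of reach is approached as far as the arm can. A call with a number of a shift or a turn outside -1 to 1 is refused whole. A call with a gripper value outside its range is refused whole. The fingers move at their own pace and stop on an object; "squeeze" is the grip in N (left out, the last holds). Time passes only in rows, so rows that do not move let the fingers close. It gives the time, the measured TCP pose, the force, the opening and the grip force at its end, in the units of the state.
- get_obs(): the state, without advancing time (a new reading comes with each control period).
- camera(name): name is "scene" or "top" or "wrist"; returns a dict with "pixels" (400x640x3 uint8, red, green, blue), "depth" (400x640 float32, m along the optical axis (not along the pixel's ray), 0 where there is no reading), "fx", "fy", "cx", "cy" (pixels), "rvec" (rotation vector, rad) and "tvec" (3), from world to camera coordinates, as OpenCV has them. Camera axes: x right, y down, z forward; pixel columns grow to the right and rows downward; lengths in m; the calibration is good to about 2 mm. A picture is of the moment at which its call begins.
- hand_in(): hands the job in; it is judged then, once.
The state is a dict: "time_s": time; "qpos": joint angles; "joint_vel": joint speeds; "tau": joint torques, N m; "ee_pos": TCP position; "eef_rot": TCP orientation; "force": force on the tool from outside, world axes, zero at the start; "moment": the same for the moment, N m; "grip_width": finger opening in m; "grip_force": force on a finger pad.
Only numpy, scipy, OpenCV 4.12 (cv2) and the standard library are available. Lean on these libraries where they do the work, as an engineer would, in place of code of your own. Each camera call takes 0.05 s, during which the arm holds its last target. There are 200 camera calls.

## Working session

There is one attempt and no reset: what is moved stays moved. The work goes in short steps, Python scripts to look and compute and a tool call to move; the robot and the scene stay as the last step left them, time stands still between calls to the robot, and variables do not carry over. Pictures are saved under pics/ and viewed, at most 10 in all, crops included, and the job is handed in when it is done.

Besides the shell and the picture viewer there is one more tool, called after "Emit:" as name(argument=value, ...), one argument or row to a line, values as JSON. send_rows: Moves the arm, as the interface text tells. Its arguments: {"type":"object","properties":{"motion":{"type":"array"},"squeeze":{"type":"number"}},"required":["motion"]}

```bash
mkdir -p pics; ls; cat > h.py <<'E'
from station import *
import numpy as np, cv2
from scipy.spatial.transform import Rotation as R
def pts(c):
    d=c["depth"]; v,u=np.mgrid[0:d.shape[0],0:d.shape[1]]
    P=np.stack([(u-c["cx"])/c["fx"]*d,(v-c["cy"])/c["fy"]*d,d],-1)
    M=R.from_rotvec(np.ravel(c["rvec"])).as_matrix()
    W=(P-np.ravel(c["tvec"]))@M   # M^T (P-t)
    W[d==0]=np.nan
    return W
def save(c,n): cv2.imwrite("pics/"+n+".png",c["pixels"][:,:,::-1])
E
python3 - <<'E'
from h import *
print(get_obs())
for n in ("scene","top"):
    c=camera(n); save(c,n+"0"); np.save(n+"0.npy",pts(c)); np.save(n+"px.npy",c["pixels"])
    M=R.from_rotvec(np.ravel(c["rvec"])).as_matrix(); print(n,-M.T@np.ravel(c["tvec"]),M[2],c["fx"])
E
```

```text
pics
{'time_s': 0.0, 'qpos': array([-1.18060510e+00,  3.00456435e-01,  1.52156996e+00, -1.17389082e-06,
        1.32070493e+00, -6.66245136e-02]), 'joint_vel': array([ 0.00010212, -0.0011227 ,  0.00146251, -0.00148031, -0.00013639,
        0.00040659]), 'tau': array([ 9.26693829e-04, -5.31805658e+01, -3.52742279e+01,  7.08190561e-02,
        2.44070718e-02, -7.14128055e-05]), 'ee_pos': array([ 0.24248695, -0.49337062,  0.20489908]), 'eef_rot': array([-3.14045643e+00, -7.46732964e-05,  4.56815993e-01]), 'force': array([-0.47810884, -0.94219943,  0.07606535]), 'moment': array([ 0.04363773,  0.05429169, -0.01493569]), 'grip_force': 0.0, 'grip_width': 0.094222993530088}
scene [ 1.09190925 -0.87632765  1.18048845] [-0.36024803  0.57702079 -0.73298593] 465.14045530617136
top [ 0.37196719 -0.06930421  1.42317769] [ 0.15585902 -0.02134711 -0.98754861] 446.3761398283324
```

View pics/scene0.png

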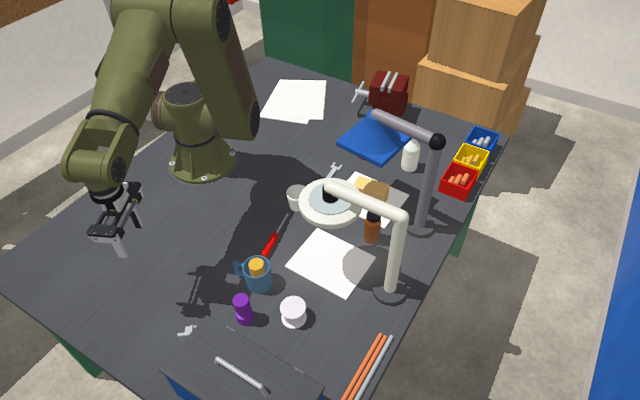

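View pics/top0.png

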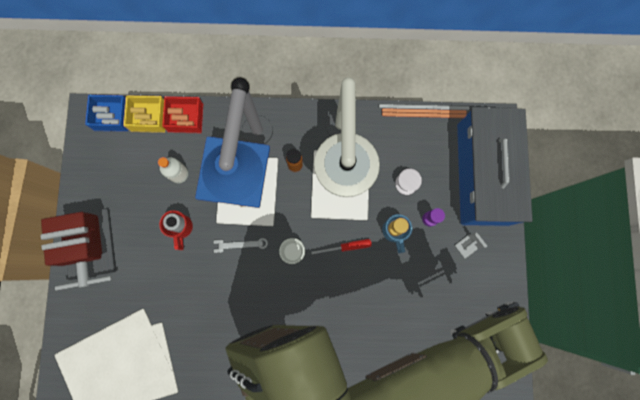

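The scene view shows the blue mug holding the brass fitting at (257,272). The brick is at (375,190), under the blue hood, and the lamp's mat at (330,262) is empty. In the top view the blue mug is at (398,230), its handle pointing toward the robot. The red mug with the steel sleeve is at (175,222). Next I measure positions.

```bash
cat > meas.py <<'E'
from h import *
D={n:(np.load(n+"0.npy"),np.load(n+"px.npy")) for n in("scene","top")}
def show(name,W,m,mn=15):
    k,l,s,ce=cv2.connectedComponentsWithStats(m.astype(np.uint8))
    for i in range(1,k):
        if s[i,4]>=mn:
            p=W[l==i]; p=p[~np.isnan(p[:,0])]
            q=p[:,:2].astype(np.float32); r=cv2.minAreaRect(q)
            print(name,s[i,4],"px",ce[i].round(),"lo",p.min(0).round(3),"hi",p.max(0).round(3),"rect",np.round(r[0],3),np.round(r[1],3),round(r[2],1))
for n in D:
    W,px=D[n]; hsv=cv2.cvtColor(px,cv2.COLOR_RGB2HSV); H,S,V=[hsv[...,i].astype(int) for i in range(3)]
    z=W[...,2]; x=W[...,0]; y=W[...,1]
    tab=(x>0.15)&(x<0.95)&(abs(y)<0.75)
    print("==",n)
    show("mat",W,(abs(z-.008)<.006)&(S<40)&(V>150)&tab,150)
    show("brick",W,tab&(abs(z-.072)<.004)&(H>8)&(H<28)&(S>40),20)
    show("bricksides",W,tab&(z>.012)&(z<.078)&(H>8)&(H<28)&(S>40),40)
    show("brass",W,tab&(z>.1)&(z<.12)&(H>12)&(H<30)&(S>100),20)
    show("top105",W,tab&(abs(z-.105)<.006),20)
    show("bluerim",W,tab&(z>.05)&(z<.09)&(H>90)&(H<125)&(S>80),20)
    show("redmug",W,tab&(z>.07)&(z<.09)&((H<6)|(H>170))&(S>100),20)
    show("mouthlevel",W,tab&(abs(z-.255)<.012),40)
    show("lamptop",W,tab&(abs(z-.29)<.008),40)
    show("objs",W,tab&(z>.02)&(z<.2),60)
E
python3 meas.py
```

```text
== scene
mat 362 px [312. 110.] lo [0.15  0.365 0.002] hi [0.258 0.628 0.012] rect [0.204 0.497] [0.108 0.263] 0.2
mat 266 px [396. 197.] lo [0.673 0.155 0.003] hi [0.747 0.233 0.014] rect [0.708 0.194] [0.077 0.074] 86.8
mat 3363 px [330. 263.] lo [ 0.542 -0.247  0.002] hi [ 0.768 -0.057  0.014] rect [ 0.656 -0.152] [0.187 0.224] 88.3
mat 182 px [372. 369.] lo [ 0.922 -0.482  0.005] hi [ 0.931 -0.296  0.014] rect [ 0.927 -0.389] [0.186 0.009] 89.9
brick 333 px [371. 185.] lo [0.58  0.11  0.068] hi [0.696 0.178 0.076] rect [0.638 0.144] [0.112 0.059] 10.0
brick 26 px [371. 228.] lo [ 0.698 -0.031  0.068] hi [ 0.745 -0.005  0.075] rect [ 0.723 -0.02 ] [0.048 0.021] 11.6
bricksides 584 px [471. 156.] lo [0.82  0.408 0.012] hi [0.922 0.553 0.069] rect [0.871 0.48 ] [0.102 0.144] 0.7
bricksides 125 px [459. 179.] lo [0.841 0.344 0.016] hi [0.896 0.413 0.039] rect [0.869 0.374] [0.074 0.044] 38.4
bricksides 532 px [372. 188.] lo [0.58  0.11  0.013] hi [0.696 0.192 0.078] rect [0.637 0.149] [0.112 0.07 ] 9.0
bricksides 213 px [371. 234.] lo [ 0.698 -0.033  0.012] hi [0.746 0.005 0.078] rec
[... 9233 characters left out ...]
.227 0.162] 14.1
objs 280 px [434. 216.] lo [ 0.525 -0.461  0.021] hi [ 0.572 -0.415  0.108] rect [ 0.548 -0.438] [0.045 0.044] 57.5
objs 755 px [175. 226.] lo [0.436 0.313 0.02 ] hi [0.551 0.393 0.114] rect [0.497 0.357] [0.078 0.108] 71.9
objs 610 px [398. 230.] lo [ 0.437 -0.364  0.02 ] hi [ 0.55  -0.285  0.113] rect [ 0.5   -0.333] [0.106 0.078] 39.7
objs 169 px [476. 241.] lo [ 0.451 -0.596  0.02 ] hi [ 0.501 -0.545  0.078] rect [ 0.468 -0.564] [0.05  0.047] 36.4
objs 224 px [290. 249.] lo [ 0.401 -0.039  0.02 ] hi [0.474 0.034 0.073] rect [ 0.438 -0.002] [0.073 0.073] 0.6
objs 194 px [356. 244.] lo [ 0.445 -0.247  0.02 ] hi [ 0.478 -0.15   0.034] rect [ 0.46  -0.199] [0.024 0.101] 10.7
```

```bash
cat > plan.py <<'E'
from h import *
def rot(phi,A):  # approach azimuth phi, A below horizontal; x up/forward, y right
    f=np.array([np.cos(phi),np.sin(phi),0]); l=np.array([-f[1],f[0],0]); u=np.array([0,0,1.])
    return np.stack([u*np.cos(A)+f*np.sin(A),-l,f*np.cos(A)-u*np.sin(A)],1)
def tcp(g,phi,A,back=0): return np.array(g)+rot(phi,A)[:,2]*(.019-back)
def rows(p,Rm,n,grip,arc=False,start=None,rnd=.05):
    """n rows to pose (p,Rm); with arc the position goes round the base axis"""
    if start is None:
        o=get_obs(); start=(o["ee_pos"],R.from_euler("xyz",o["eef_rot"]).as_matrix())
    p0,R0=start; cp,cR=np.array(p0),np.array(R0); out=[]
    az=lambda q:np.arctan2(q[1],q[0]); rr=lambda q:np.hypot(q[0],q[1])
    for i in range(1,n+1):
        t=i/n
        if arc:
            a=az(p0)+t*(az(p)-az(p0)); r=rr(p0)+t*(rr(p)-rr(p0)); tp=np.array([r*np.cos(a),r*np.sin(a),p0[2]+t*(p[2]-p0[2])])
        else: tp=p0+t*(p-p0)
        tR=R0@R.from_rotvec(t*R.from_matrix(R0.T@Rm).as_rotvec()).as_matrix()
        s=np.round(cR.T@(tp-cp)/.03/rnd)*rnd; w=np.round(R.from_matrix(cR.T@tR).as_rotvec()/.12/rnd)*rnd
        cp=cp+cR@s*.03; cR=cR@R.from_rotvec(w*.12).as_matrix()
        if max(abs(s).max(),abs(w).max())>1: print("TOO BIG")
        out.append([[round(float(v),2)+0 for v in s],[round(float(v),2)+0 for v in w],grip])
    print(str(out).replace(" ","")); print("end",cp.round(4),"err",(cp-p).round(4))
    return cp,cR
d=np.deg2rad
E
python3 - <<'E'
from plan import *
W=np.load("top0.npy");px=np.load("toppx.npy")
for W,px in((W,px),(np.load("scene0.npy"),np.load("scenepx.npy"))):
    H=cv2.cvtColor(px,cv2.COLOR_RGB2HSV)
    m=(W[...,2]>.03)&(W[...,2]<.09)&(abs(W[...,0]-.5)<.1)&(abs(W[...,1]+.33)<.07)&(H[...,0]>90)&(H[...,0]<125)&(H[...,1]>60)
    p=W[m]; c=np.array([.513,-.327]); q=p[:,:2]-c; k=np.hypot(*q.T)>.052; print("handle",(q[k].mean(0)+c).round(3),k.sum(), "rim max",p[:,0].max(),p[:,1].min(),p[:,1].max())
g=[.62,.144,.043]; phi,A=d(10),d(40)
T=tcp(g,phi,A,.16); print("T",T)
o=get_obs();p0=o["ee_pos"];mid=np.array([.4,-.25,.26])
s=rows(mid,rot(d(-30),d(60)),12,1,arc=True)
s=rows(T+[0,0,.05],rot(phi,A),12,1,arc=True,start=s)
E
```

```text
handle [ 0.448 -0.337] 44 rim max 0.5504889928185716 -0.3644759217081749 -0.2852348961344638
handle [ 0.449 -0.342] 70 rim max 0.5546406224650755 -0.36646651030529503 -0.28717954970552856
T [0.51362868 0.12524387 0.13363305]
[[[0.85,-0.25,-0.15],[-0.2,0.35,0.65],1],[[0.8,-0.3,-0.15],[-0.15,0.3,0.7],1],[[0.75,-0.45,-0.1],[-0.2,0.35,0.65],1],[[0.65,-0.5,-0.1],[-0.15,0.35,0.65],1],[[0.6,-0.6,-0.05],[-0.2,0.3,0.65],1],[[0.55,-0.65,-0.1],[-0.15,0.35,0.7],1],[[0.4,-0.7,-0.1],[-0.2,0.35,0.65],1],[[0.35,-0.7,-0.1],[-0.2,0.3,0.65],1],[[0.25,-0.8,-0.1],[-0.15,0.35,0.7],1],[[0.15,-0.75,-0.15],[-0.2,0.35,0.65],1],[[0.1,-0.75,-0.15],[-0.15,0.3,0.65],1],[[-0.05,-0.75,-0.2],[-0.2,0.35,0.7],1]]
end [ 0.3999 -0.2507  0.2594] err [-0.0001 -0.0007 -0.0006]
TOO BIG
TOO BIG
TOO BIG
TOO BIG
TOO BIG
TOO BIG
TOO BIG
TOO BIG
TOO BIG
TOO BIG
TOO BIG
TOO BIG
[[[0.05,-1.05,0.25],[0.3,0.25,-0.4],1],[[0.0,-1.05,0.3],[0.35,0.2,-0.35],1],[[0.0,-1.1,0.25],[0.3,0.25,-0.4],1],[[-0.05,-1.05,0.25],[0.3,0.25,-0.35],1],[[-0.05,-1.1,0.3],[0.3,0.2,-0.4],1],[[-0.05,-1.1,0.25],[0.35,0.25,-0.35],1],[[-0.05,-1.15,0.25],[0.3,0.25,-0.4],1],[[-0.1,-1.1,0.25],[0.3,0.2,-0.35],1],[[-0.1,-1.15,0.25],[0.3,0.25,-0.4],1],[[-0.15,-1.15,0.2],[0.35,0.25,-0.35],1],[[-0.1,-1.15,0.2],[0.3,0.2,-0.4],1],[[-0.15,-1.2,0.2],[0.3,0.25,-0.35],1]]
end [0.5136 0.1255 0.1829] err [-0.0001  0.0002 -0.0007]
```

Emit:
send_rows(
  motion=[
    [[0.85,-0.25,-0.15],[-0.2,0.35,0.65],1],
    [[0.8,-0.3,-0.15],[-0.15,0.3,0.7],1],
    [[0.75,-0.45,-0.1],[-0.2,0.35,0.65],1],
    [[0.65,-0.5,-0.1],[-0.15,0.35,0.65],1],
    [[0.6,-0.6,-0.05],[-0.2,0.3,0.65],1],
    [[0.55,-0.65,-0.1],[-0.15,0.35,0.7],1],
    [[0.4,-0.7,-0.1],[-0.2,0.35,0.65],1],
    [[0.35,-0.7,-0.1],[-0.2,0.3,0.65],1],
    [[0.25,-0.8,-0.1],[-0.15,0.35,0.7],1],
    [[0.15,-0.75,-0.15],[-0.2,0.35,0.65],1],
    [[0.1,-0.75,-0.15],[-0.15,0.3,0.65],1],
    [[-0.05,-0.75,-0.2],[-0.2,0.35,0.7],1],
  ],
  squeeze=50,
)

```text
time_s: 1.3
ee_pos: [0.4001, -0.2501, 0.2598]
eef_rot: [-3.14, -0.525, -0.531]
force: [0.5, -0.7, 0.1]
grip_width: 0.0937
grip_force: 0.0
```

```bash
python3 - <<'E'
from plan import *
o=get_obs(); print(o["time_s"],o["qpos"].round(3),o["ee_pos"],o["force"])
g=[.62,.144,.043]; phi,A=d(10),d(40)
T=tcp(g,phi,A,.16)
s=rows(T+[0,0,.05],rot(phi,A),15,1,arc=True)
E
```

```text
1.3 [-0.68  -0.219  2.019  0.104  0.825  1.37 ] [ 0.4001001  -0.25012761  0.25983781] [ 0.49731776 -0.68066862  0.06565915]
[[[0.05,-0.85,0.2],[0.25,0.2,-0.3],1],[[0.0,-0.85,0.25],[0.25,0.15,-0.3],1],[[0.0,-0.85,0.2],[0.25,0.2,-0.3],1],[[-0.05,-0.85,0.2],[0.25,0.2,-0.3],1],[[0.0,-0.85,0.2],[0.25,0.15,-0.3],1],[[-0.05,-0.9,0.25],[0.25,0.2,-0.3],1],[[-0.05,-0.85,0.2],[0.25,0.2,-0.3],1],[[-0.05,-0.9,0.2],[0.25,0.2,-0.3],1],[[-0.05,-0.9,0.2],[0.25,0.15,-0.3],1],[[-0.1,-0.9,0.2],[0.3,0.2,-0.3],1],[[-0.05,-0.9,0.2],[0.25,0.2,-0.3],1],[[-0.1,-0.9,0.2],[0.25,0.15,-0.3],1],[[-0.1,-0.95,0.15],[0.25,0.2,-0.3],1],[[-0.1,-0.9,0.2],[0.25,0.2,-0.3],1],[[-0.1,-0.95,0.15],[0.25,0.15,-0.3],1]]
end [0.5143 0.1251 0.1834] err [ 0.0007 -0.0002 -0.0002]
```

Emit:
send_rows(
  motion=[
    [[0.05,-0.85,0.2],[0.25,0.2,-0.3],1],
    [[0.0,-0.85,0.25],[0.25,0.15,-0.3],1],
    [[0.0,-0.85,0.2],[0.25,0.2,-0.3],1],
    [[-0.05,-0.85,0.2],[0.25,0.2,-0.3],1],
    [[0.0,-0.85,0.2],[0.25,0.15,-0.3],1],
    [[-0.05,-0.9,0.25],[0.25,0.2,-0.3],1],
    [[-0.05,-0.85,0.2],[0.25,0.2,-0.3],1],
    [[-0.05,-0.9,0.2],[0.25,0.2,-0.3],1],
    [[-0.05,-0.9,0.2],[0.25,0.15,-0.3],1],
    [[-0.1,-0.9,0.2],[0.3,0.2,-0.3],1],
    [[-0.05,-0.9,0.2],[0.25,0.2,-0.3],1],
    [[-0.1,-0.9,0.2],[0.25,0.15,-0.3],1],
  ],
)

```text
time_s: 2.5
ee_pos: [0.5148, 0.0414, 0.1979]
eef_rot: [-3.109, -0.801, 0.016]
force: [0.5, -0.3, -0.4]
grip_width: 0.0943
grip_force: 0.0
```

Emit:
send_rows(
  motion=[
    [[-0.1,-0.95,0.15],[0.25,0.2,-0.3],1],
    [[-0.1,-0.9,0.2],[0.25,0.2,-0.3],1],
    [[-0.1,-0.95,0.15],[0.25,0.15,-0.3],1],
    [[0,0,0],[0,0,0],1],
    [[0,0,0],[0,0,0],1],
  ],
)

```text
time_s: 3.0
ee_pos: [0.5126, 0.1248, 0.1827]
eef_rot: [-3.137, -0.868, 0.174]
force: [-0.2, -1.2, 0.3]
grip_width: 0.0939
grip_force: 0.0
```

```bash
python3 - <<'E'
from plan import *
o=get_obs(); print(o["time_s"],o["qpos"].round(3),o["ee_pos"],R.from_euler("xyz",o["eef_rot"]).as_matrix().round(3))
c=camera("scene"); save(c,"scene1"); W=pts(c)
c2=camera("wrist"); save(c2,"wrist1"); Wt=pts(c2)
for n,c,W in(("scene",c,W),("wrist",c2,Wt)):
    hsv=cv2.cvtColor(c["pixels"],cv2.COLOR_RGB2HSV)
    m=(abs(W[...,2]-.072)<.004)&(abs(W[...,0]-.638)<.09)&(abs(W[...,1]-.146)<.07)
    p=W[m]; print(n,m.sum()); 
    if m.sum()>30: print(cv2.minAreaRect(p[:,:2].astype(np.float32)))
a=cv2.imread("pics/scene1.png"); b=cv2.imread("pics/wrist1.png")
cv2.imwrite("pics/both1.png",np.vstack([cv2.resize(a[40:360,60:540],(450,300)),cv2.resize(b,(450,281))]))
# grasp rows
g=[.62,.144,.043]; phi,A=d(10),d(40)
s=rows(tcp(g,phi,A,.16),rot(phi,A),3,1)
s=rows(tcp(g,phi,A),rot(phi,A),8,1,start=s)
E
```

```text
3.0 [ 0.163 -0.062  2.234  0.128  0.103  1.436] [0.51256213 0.12481126 0.18268955] [[ 0.637  0.176  0.751]
 [ 0.112 -0.984  0.136]
 [ 0.763 -0.003 -0.647]]
scene 361
((0.6367911100387573, 0.14518819749355316), (0.11496487259864807, 0.06006137654185295), 8.304902076721191)
wrist 5237
((0.6340265274047852, 0.14690014719963074), (0.1140294075012207, 0.057001255452632904), 8.2877197265625)
[[[-0.4,0.0,0.35],[0.0,0.0,0.0],1],[[-0.45,0.0,0.4],[0.0,0.0,0.0],1],[[-0.4,-0.05,0.35],[0.0,0.05,0.0],1]]
end [0.5136 0.1259 0.1332] err [-0.      0.0006 -0.0004]
[[[0.0,0.0,0.65],[0.0,0.0,0.0],1],[[0.0,0.0,0.7],[0.0,0.0,0.0],1],[[0.0,0.0,0.65],[0.0,0.0,0.0],1],[[0.0,0.0,0.65],[0.0,0.0,0.0],1],[[0.0,0.0,0.7],[0.0,0.0,0.0],1],[[0.0,0.05,0.65],[0.0,0.0,0.0],1],[[0.0,0.0,0.65],[0.0,0.0,0.0],1],[[0.0,0.0,0.65],[0.0,0.0,0.0],1]]
end [0.6339 0.146  0.0313] err [-0.0004 -0.0005  0.0005]
```

View pics/both1.png

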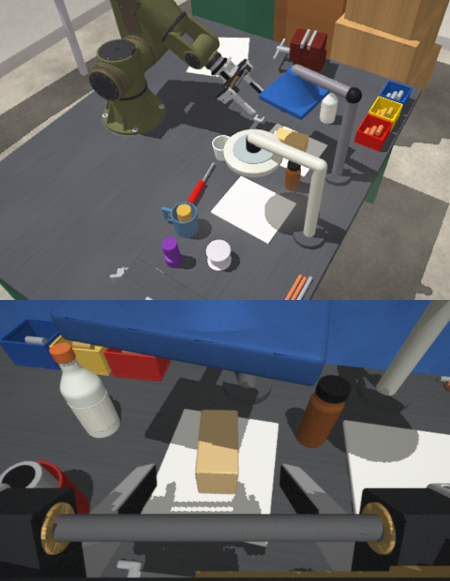

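The wrist view shows the brick on the hood mat, centred between the fingers. But q5 is near its limit, so I check the kinematics before going lower.

```bash
cat > kin.py <<'E'
from plan import *
from scipy.optimize import least_squares
D=[([-1.1806,.30046,1.52157,0,1.3207,-.0666],[.24249,-.49337,.2049]),
([-.68,-.219,2.019,.104,.825,1.37],[.4001,-.2501,.2598]),
([.163,-.062,2.234,.128,.103,1.436],[.51256,.12481,.18269])]
def fk(q,P):
    a1,d1,L2,L3,e,Lt,c=P
    Rz=lambda a:R.from_euler("z",a); Ry=lambda a:R.from_euler("y",a)
    r=Rz(q[0]); p=np.array([0,0,d1])+r.apply([a1,c,0])
    r=r*Ry(q[1]); p=p+r.apply([0,0,L2]); r=r*Ry(q[2]); p=p+r.apply([e,0,L3])
    r=r*Rz(q[3])*Ry(q[4]); return p+r.apply([0,0,Lt]), (r*Rz(q[5])).as_matrix()
def fit(D): 
    f=lambda P:np.ravel([fk(q,P)[0]-t for q,t in D])
    return least_squares(lambda P:np.r_[f(P),1e-3*(P-[0,.4,.4,.4,0,.3,.03])],[0,.4,.4,.4,0,.3,.03])
s=fit(D); P=s.x
def ik(p,Rm,q0):
    lo=[-3.03,-.79,.23,-1.04,0,-2.55];hi=[3.03,2.21,2.52,4.18,3.07,2.55]
    def f(q):
        a,b=fk(q,P); return np.r_[(a-p)*10,R.from_matrix(b.T@Rm@OFF).as_rotvec()]
    return least_squares(f,np.clip(q0,np.array(lo)+.01,np.array(hi)-.01),bounds=(lo,hi))
OFF=np.eye(3)
if __name__=="__main__":
    print(P.round(4),np.abs(s.fun).max())
    for q,t in D: print(R.from_matrix(fk(q,P)[1]).as_euler("xyz").round(3))
E
python3 kin.py; python3 - <<'E'
import kin; from kin import *
# tool frame offset in last joint from present orientation
o=get_obs(); Rm=R.from_euler("xyz",o["eef_rot"]).as_matrix(); a=fk(o["qpos"],P)[1]; print((a.T@Rm).round(3))
kin.OFF=np.round(Rm.T@a)
for name,g,phi in(("brick",[.62,.144,.043],.17),("brickdrop",[.64,-.15,.045],-.23),("mug",[.512,-.327,.06],-.56),("mugplace",[.625,.146,.068],.23)):
  for A in(40,45,50,55):
    for q0 in([phi,.3,2,.1,.2,1.43],[phi,.3,2,3.14,.3,-1.7]):
      s=ik(tcp(g,phi,d(A)),rot(phi,d(A)),q0); print(name,A,s.x.round(2),"err",round(np.sqrt(2*s.cost),4))
E
```

```text
[-0.0021  0.2228  0.4252  0.4496  0.0417  0.2719  0.0365] 0.000177231594267093
[ 3.142e+00 -1.000e-03  2.028e+00]
[ 2.617e+00 -1.000e-03  1.042e+00]
[ 2.274 -0.003  1.749]
[[ 0. -1.  0.]
 [ 1.  0. -0.]
 [ 0.  0.  1.]]
brick 40 [ 0.17  0.52  1.99  3.15  0.24 -1.57] err 0.0
brick 40 [ 0.17  0.52  1.99  3.15  0.24 -1.57] err 0.0
brick 45 [ 0.17  0.5   1.95  3.15  0.1  -1.58] err 0.0
brick 45 [ 0.17  0.5   1.95  3.15  0.1  -1.58] err 0.0
brick 50 [ 0.17  0.5   1.9  -0.02  0.04  1.59] err 0.0
brick 50 [ 0.17  0.5   1.92  3.55  0.   -1.98] err 0.0258
brick 55 [ 0.17  0.5   1.86 -0.    0.18  1.58] err 0.0
brick 55 [ 0.17  0.5   1.92  3.55  0.   -1.98] err 0.1099
brickdrop 40 [-0.31  0.54  1.93  2.85  0.21 -1.34] err 0.0
brickdrop 40 [-0.31  0.54  1.93  2.85  0.21 -1.34] err 0.0
brickdrop 45 [-0.31  0.53  1.89  2.45  0.09 -0.94] err 0.0
brickdrop 45 [-0.31  0.53  1.89  2.45  0.09 -0.94] err 0.0
brickdrop 50 [-0.3   0.52  1.85  0.58  0.09  0.93] err 0.0
brickdrop 50 [-0.3   0.52  1.85  0.58  0.09  0.93] err 0.0
brickdrop 55 [-0.3   0.53  1.8   0.2   0.21  1.32] err 0.0
brickdrop 55 [-0.28  0.
[... 222 characters left out ...]
.03  2.48  0.11 -0.98] err 0.0
mug 50 [-0.65  0.41  1.98  0.87  0.08  0.63] err 0.0
mug 50 [-0.65  0.41  1.98  0.87  0.08  0.63] err 0.0
mug 55 [-0.65  0.42  1.93  0.27  0.19  1.23] err 0.0
mug 55 [-0.65  0.42  1.93  0.27  0.19  1.23] err 0.0
mugplace 40 [ 0.15  0.47  1.98  2.79  0.19 -1.28] err 0.0
mugplace 40 [ 0.15  0.47  1.98  2.79  0.19 -1.28] err 0.0
mugplace 45 [ 0.15  0.46  1.93  2.12  0.07 -0.6 ] err 0.0
mugplace 45 [ 0.15  0.46  1.93  2.12  0.07 -0.6 ] err 0.0
mugplace 50 [0.15 0.45 1.89 0.45 0.11 1.07] err 0.0
mugplace 50 [ 0.17  0.46  1.92  2.66  0.   -1.14] err 0.0729
mugplace 55 [0.16 0.46 1.84 0.18 0.24 1.34] err 0.0
mugplace 55 [ 0.17  0.46  1.93  2.65  0.   -1.12] err 0.1509
```

```bash
cat >> kin.py <<'E'
OFF=np.array([[0,1,0],[-1,0,0],[0,0,1.]])
E
python3 - <<'E'
import kin; from kin import *
o=get_obs(); q=o["qpos"].copy(); Rm=R.from_euler("xyz",o["eef_rot"]).as_matrix(); kin.OFF=np.round(Rm.T@fk(q,P)[1])
def go(name,p,phi,A,n=1):
    global q
    s=ik(np.array(p),rot(d(phi),d(A)),q); q=s.x; print(name,phi,A,q.round(2),"err",round(np.sqrt(2*s.cost),4))
T=[.49,.12,.19]
for phi,A in((10,42),(15,42),(20,42),(25,42),(30,42),(30,39),(30,36),(30,32),(30,28),(30,24),(25,24),(20,24),(15,24),(10,24),(8.5,27),(8.5,30),(8.5,32)): go("flip",T,phi,A)
for b in(.12,.08,.04,0): go("brick",tcp([.615,.143,.043],d(8.5),d(32),b),8.5,32)
go("up",tcp([.615,.143,.083],d(8.5),d(32)),8.5,32)
go("back",tcp([.48,.12,.15],d(8.5),d(32)),8.5,32)
for a in(5,0,-5,-10): go("across",tcp([.5*np.cos(d(a)),.5*np.sin(d(a)),.15],d(a),d(32)),a,32)
go("drop",tcp([.63,-.148,.045],d(-10),d(32)),-10,32)
for b in (.12,.06,0): go("mug",tcp([.512,-.327,.064],d(-10),d(33),b),-10,33)
go("mugup",tcp([.48,-.3,.16],d(-10),d(33)),-10,33)
for a in(-10,0,10): go("mugacross",tcp([.47*np.cos(d(a)),.47*np.sin(d(a)),.16],d(a),d(33)),a,33)
go("mugplace",tcp([.63,.146,.075],d(10),d(33)),10,33)
E
```

```text
flip 10 42 [ 0.16 -0.13  2.26  0.05  0.18  1.52] err 0.0
flip 15 42 [ 0.1  -0.14  2.26  0.57  0.22  0.91] err 0.0
flip 20 42 [ 0.05 -0.13  2.26  0.85  0.3   0.54] err 0.0
flip 25 42 [-0.01 -0.12  2.25  0.98  0.39  0.32] err 0.0
flip 30 42 [-0.06 -0.1   2.23  1.04  0.49  0.17] err 0.0
flip 30 39 [-0.07 -0.1   2.26  1.21  0.49  0.  ] err 0.0
flip 30 36 [-0.09 -0.1   2.29  1.38  0.49 -0.17] err 0.0
flip 30 32 [-0.11 -0.08  2.33  1.59  0.53 -0.4 ] err 0.0
flip 30 28 [-0.13 -0.06  2.36  1.78  0.58 -0.59] err 0.0
flip 30 24 [-0.15 -0.03  2.39  1.94  0.65 -0.76] err 0.0
flip 25 24 [-0.08 -0.06  2.41  2.11  0.56 -0.84] err 0.0
flip 20 24 [-0.01 -0.07  2.43  2.35  0.46 -0.99] err 0.0
flip 15 24 [ 0.08 -0.08  2.43  2.69  0.39 -1.22] err 0.0
flip 10 24 [ 0.16 -0.08  2.43  3.11  0.36 -1.54] err 0.0
flip 8.5 27 [ 0.19 -0.1   2.4   3.27  0.27 -1.68] err 0.0
flip 8.5 30 [ 0.18 -0.11  2.38  3.33  0.17 -1.74] err 0.0
flip 8.5 32 [ 0.18 -0.12  2.36  3.42  0.11 -1.83] err 0.0
brick 8.5 32 [ 0.19  0.24  2.31  3.24  0.42 -1.63] err 0.0
brick 8.5 32 [ 0.19  0.35  2.23  3.22  0.45 -1.62] err 0.0
brick 8.5 
[... 291 characters left out ...]
 [-0.13  0.04  2.37  2.77  0.3  -1.28] err 0.0
across -5 32 [-0.22  0.04  2.37  2.77  0.3  -1.28] err 0.0
across -10 32 [-0.3   0.04  2.37  2.77  0.3  -1.28] err 0.0
drop -10 32 [-0.34  0.57  2.01  2.82  0.46 -1.37] err 0.0
mug -10 33 [-1.04  0.2   2.25  1.68  0.69 -0.71] err 0.0
mug -10 33 [-0.93  0.35  2.16  1.86  0.65 -0.83] err 0.0
mug -10 33 [-0.85  0.49  2.05  1.99  0.61 -0.91] err 0.0
mugup -10 33 [-0.87  0.2   2.14  1.67  0.57 -0.55] err 0.0
mugacross -10 33 [-0.32 -0.07  2.43  2.62  0.24 -1.14] err 0.0
mugacross 0 33 [-0.14 -0.07  2.43  2.62  0.24 -1.14] err 0.0
mugacross 10 33 [ 0.03 -0.07  2.43  2.62  0.24 -1.14] err 0.0
mugplace 10 33 [ 0.17  0.49  2.01  3.13  0.35 -1.56] err 0.0
```

```bash
python3 - <<'E'
from plan import *
T=np.array([.49,.12,.19])
s=rows(T,rot(d(30),d(42)),6,1)
s=rows(T,rot(d(30),d(24)),6,1,start=s)
s=rows(T,rot(d(8.5),d(24)),8,1,start=s)
E
```

```text
[[[-0.05,0.0,-0.1],[0.35,-0.05,-0.3],1],[[-0.05,0.0,-0.15],[0.35,-0.05,-0.35],1],[[-0.05,0.0,-0.1],[0.4,-0.05,-0.3],1],[[-0.05,-0.05,-0.15],[0.35,0.0,-0.35],1],[[-0.05,-0.05,-0.1],[0.35,-0.05,-0.3],1],[[-0.1,0.0,-0.15],[0.35,-0.05,-0.3],1]]
end [0.4893 0.1191 0.19  ] err [-0.0007 -0.0009  0.    ]
[[[0.0,0.0,0.0],[0.0,0.45,0.0],1],[[0.0,0.0,0.0],[0.0,0.4,0.0],1],[[0.0,0.0,0.0],[0.0,0.45,0.0],1],[[0.0,0.0,0.0],[0.0,0.45,0.0],1],[[0.0,0.0,0.0],[0.0,0.4,0.0],1],[[0.0,0.0,0.05],[0.0,0.45,0.0],1]]
end [0.4905 0.1198 0.1893] err [ 0.0005 -0.0002 -0.0007]
[[[0.0,0.0,0.0],[-0.35,0.0,0.15],1],[[0.0,0.0,0.0],[-0.35,0.0,0.15],1],[[0.0,0.0,0.0],[-0.35,0.0,0.15],1],[[0.0,0.0,0.0],[-0.35,0.0,0.2],1],[[0.0,0.0,0.0],[-0.35,0.0,0.15],1],[[0.0,0.0,0.0],[-0.35,0.0,0.15],1],[[0.0,0.0,0.0],[-0.4,0.0,0.15],1],[[0.0,0.0,0.0],[-0.35,0.0,0.15],1]]
end [0.4905 0.1198 0.1893] err [ 0.0005 -0.0002 -0.0007]
```

Emit:
send_rows(
  motion=[
    [[-0.05,0.0,-0.1],[0.35,-0.05,-0.3],1],
    [[-0.05,0.0,-0.15],[0.35,-0.05,-0.35],1],
    [[-0.05,0.0,-0.1],[0.4,-0.05,-0.3],1],
    [[-0.05,-0.05,-0.15],[0.35,0.0,-0.35],1],
    [[-0.05,-0.05,-0.1],[0.35,-0.05,-0.3],1],
    [[-0.1,0.0,-0.15],[0.35,-0.05,-0.3],1],
    [[0,0,0],[0,0.45,0],1],
    [[0,0,0],[0,0.4,0],1],
    [[0,0,0],[0,0.45,0],1],
    [[0,0,0],[0,0.45,0],1],
    [[0,0,0],[0,0.4,0],1],
    [[0,0,0.05],[0,0.45,0],1],
  ],
)

```text
time_s: 4.3
ee_pos: [0.4942, 0.1192, 0.1853]
eef_rot: [3.136, -1.142, 0.433]
force: [0.0, 0.0, 0.2]
grip_width: 0.0941
grip_force: 0.0
```

Emit:
send_rows(
  motion=[
    [[0,0,0],[-0.35,0,0.15],1],
    [[0,0,0],[-0.35,0,0.15],1],
    [[0,0,0],[-0.35,0,0.15],1],
    [[0,0,0],[-0.35,0,0.2],1],
    [[0,0,0],[-0.35,0,0.15],1],
    [[0,0,0],[-0.35,0,0.15],1],
    [[0,0,0],[-0.4,0,0.15],1],
    [[0,0,0],[-0.35,0,0.15],1],
    [[0,0,0],[0,0,0],1],
  ],
)

```text
time_s: 5.2
ee_pos: [0.4941, 0.1202, 0.1851]
eef_rot: [3.127, -1.141, 0.078]
force: [-0.4, -0.5, 0.8]
grip_width: 0.0939
grip_force: 0.0
```

```bash
python3 - <<'E'
from plan import *
o=get_obs(); print(o["time_s"],o["qpos"].round(3),o["ee_pos"],R.from_euler("xyz",o["eef_rot"]).as_matrix().round(3))
g=[.615,.143,.043]; phi,A=d(8.5),d(32)
s=rows(tcp(g,phi,A,.12),rot(phi,A),5,1)
s=rows(tcp(g,phi,A),rot(phi,A),6,1,start=s)
E
```

```text
5.2 [ 0.264 -0.042  2.405  3.634  0.397 -1.952] [0.49412385 0.12024086 0.1850571 ] [[ 0.416  0.064  0.907]
 [ 0.033 -0.998  0.056]
 [ 0.909  0.006 -0.417]]
[[[-0.45,-0.05,0.45],[0.15,-0.2,-0.05],1],[[-0.4,-0.05,0.5],[0.1,-0.25,-0.05],1],[[-0.4,-0.05,0.5],[0.15,-0.2,-0.05],1],[[-0.4,-0.05,0.5],[0.1,-0.2,-0.1],1],[[-0.4,-0.05,0.5],[0.15,-0.2,-0.05],1]]
end [0.5299 0.1309 0.0964] err [-0.0004  0.0006 -0.0001]
[[[0.0,0.0,0.65],[0.0,0.0,0.0],1],[[0.0,0.0,0.7],[0.0,0.0,0.0],1],[[0.0,0.0,0.65],[0.0,0.0,0.0],1],[[0.0,0.0,0.65],[0.0,0.0,0.0],1],[[0.0,0.0,0.7],[0.0,0.0,0.0],1],[[0.0,0.05,0.65],[0.0,0.0,0.0],1]]
end [0.6309 0.1447 0.0331] err [-0.     -0.0007  0.0002]
```

Wrist flipped. Pre-grasp, then in.

Emit:
send_rows(
  motion=[
    [[-0.45,-0.05,0.45],[0.15,-0.2,-0.05],1],
    [[-0.4,-0.05,0.5],[0.1,-0.25,-0.05],1],
    [[-0.4,-0.05,0.5],[0.15,-0.2,-0.05],1],
    [[-0.4,-0.05,0.5],[0.1,-0.2,-0.1],1],
    [[-0.4,-0.05,0.5],[0.15,-0.2,-0.05],1],
    [[0,0,0],[0,0,0],1],
    [[0,0,0],[0,0,0],1],
  ],
)

```text
time_s: 5.9
ee_pos: [0.5295, 0.1306, 0.0962]
eef_rot: [3.138, -1.014, 0.155]
force: [0.3, -0.4, 0.0]
grip_width: 0.0942
grip_force: 0.0
```

```bash
python3 - <<'E'
from plan import *
o=get_obs(); print(o["qpos"].round(3),R.from_euler("xyz",o["eef_rot"]).as_matrix().round(3))
c2=camera("wrist"); W=pts(c2)
m=(abs(W[...,2]-.072)<.004)&(abs(W[...,0]-.638)<.09)&(abs(W[...,1]-.146)<.07)
p=W[m]; print(m.sum(),cv2.minAreaRect(p[:,:2].astype(np.float32)),p[:,0].min())
g=[.615,.144,.043]; phi,A=d(8.5),d(32)
s=rows(tcp(g,phi,A),rot(phi,A),7,1)
E
```

```text
[ 0.192  0.237  2.313  3.226  0.424 -1.629] [[ 0.522  0.152  0.839]
 [ 0.082 -0.988  0.128]
 [ 0.849  0.002 -0.529]]
6735 ((0.6340331435203552, 0.14701364934444427), (0.11452189832925797, 0.057172056287527084), 8.260430335998535) 0.5738048771479971
[[[0.0,0.0,0.6],[0.0,0.0,0.0],1],[[0.0,0.0,0.55],[0.0,0.0,0.0],1],[[0.0,0.0,0.6],[0.0,0.0,0.0],1],[[0.0,0.0,0.55],[0.0,0.0,0.0],1],[[0.0,0.0,0.6],[0.0,0.0,0.0],1],[[0.0,0.0,0.55],[0.0,0.0,0.05],1],[[0.0,0.0,0.6],[0.0,0.0,0.0],1]]
end [0.6315 0.1464 0.0324] err [ 0.0006  0.     -0.0005]
```

Emit:
send_rows(
  motion=[
    [[0,0,0.6],[0,0,0],1],
    [[0,0,0.55],[0,0,0],1],
    [[0,0,0.6],[0,0,0],1],
    [[0,0,0.55],[0,0,0],1],
    [[0,0,0.6],[0,0,0],1],
    [[0,0,0.55],[0,0,0.05],1],
    [[0,0,0.6],[0,0,0],1],
    [[0,0,0],[0,0,0],1],
    [[0,0,0],[0,0,0],-1],
    [[0,0,0],[0,0,0],-1],
    [[0,0,0],[0,0,0],-1],
    [[0,0,0],[0,0,0],-1],
  ],
  squeeze=55,
)

```text
time_s: 7.15
ee_pos: [0.6313, 0.1469, 0.0322]
eef_rot: [-3.135, -1.014, 0.144]
force: [0.9, -0.0, 0.1]
grip_width: 0.0656
grip_force: 0.0
```

Emit:
send_rows(
  motion=[
    [[0,0,0],[0,0,0],-1],
    [[0,0,0],[0,0,0],-1],
    [[0,0,0],[0,0,0],-1],
    [[0,0,0],[0,0,0],-1],
  ],
)

```text
time_s: 7.55
ee_pos: [0.6314, 0.1468, 0.032]
eef_rot: [-3.135, -1.014, 0.144]
force: [-4.9, -2.8, 6.0]
grip_width: 0.0571
grip_force: 54.9
```

```bash
python3 - <<'E'
from plan import *
o=get_obs(); print(o["ee_pos"],o["grip_width"],o["grip_force"],o["force"],o["eef_rot"])
Rm=R.from_euler("xyz",o["eef_rot"]).as_matrix(); p=o["ee_pos"]
s=rows(p+[0,0,.03],Rm,3,-1)
q=s[0]+[-.14,-.022,.05]
s=rows(q,rot(d(8.5),d(32)),7,-1,start=s)
E
```

```text
[0.63143452 0.14678146 0.03197989] 0.057132490886547815 54.94297385215759 [-4.9415929  -2.82001035  5.96909134] [-3.13525487 -1.01424828  0.1440426 ]
[[[0.3,0.0,-0.2],[0.0,0.0,0.0],-1],[[0.25,0.0,-0.15],[0.0,0.0,0.0],-1],[[0.3,0.0,-0.2],[0.0,0.0,0.0],-1]]
end [0.6309 0.1466 0.0623] err [-0.0005 -0.0002  0.0004]
[[[-0.15,0.0,-0.7],[0.0,0.0,0.0],-1],[[-0.15,0.0,-0.7],[0.0,0.0,0.0],-1],[[-0.15,0.0,-0.7],[0.0,0.0,0.0],-1],[[-0.15,0.0,-0.7],[0.0,0.0,0.0],-1],[[-0.15,0.0,-0.7],[0.0,0.0,0.0],-1],[[-0.2,0.0,-0.7],[0.0,0.0,0.0],-1],[[-0.15,0.0,-0.7],[0.0,0.0,0.0],-1]]
end [0.4903 0.1253 0.112 ] err [-0.0006  0.0007 -0.0004]
```

Emit:
send_rows(
  motion=[
    [[0.3,0,-0.2],[0,0,0],-1],
    [[0.25,0,-0.15],[0,0,0],-1],
    [[0.3,0,-0.2],[0,0,0],-1],
    [[-0.15,0,-0.7],[0,0,0],-1],
    [[-0.15,0,-0.7],[0,0,0],-1],
    [[-0.15,0,-0.7],[0,0,0],-1],
    [[-0.15,0,-0.7],[0,0,0],-1],
    [[-0.15,0,-0.7],[0,0,0],-1],
    [[-0.2,0,-0.7],[0,0,0],-1],
    [[-0.15,0,-0.7],[0,0,0],-1],
  ],
)

```text
time_s: 8.55
ee_pos: [0.4893, 0.1252, 0.1124]
eef_rot: [-3.135, -1.014, 0.144]
force: [0.7, -0.7, -3.1]
grip_width: 0.0567
grip_force: 54.9
```

```bash
python3 - <<'E'
from plan import *
o=get_obs(); print(o["qpos"].round(3),o["ee_pos"],o["grip_width"],o["force"])
c=camera("wrist"); W=pts(c); save(c,"w2")
hsv=cv2.cvtColor(c["pixels"],cv2.COLOR_RGB2HSV)
Rm=R.from_euler("xyz",o["eef_rot"]).as_matrix(); 
m=(W[...,2]>.13)&(W[...,2]<.19)&(hsv[...,0]>8)&(hsv[...,0]<28)&(hsv[...,1]>40)&(abs(W[...,0]-.5)<.12)
p=W[m]; A_=np.c_[p[:,:2],np.ones(len(p))]
k=p[:,2]>np.percentile(p[:,2],50)-.02
print(m.sum(),p.min(0),p.max(0),"plane",np.linalg.lstsq(A_[k],p[k,2],rcond=None)[0])
print(cv2.minAreaRect(p[:,:2].astype(np.float32)))
r=np.hypot(.505,.0);a=d(-13)
T=np.array([.5*np.cos(a),.5*np.sin(a),.115])
s=rows(T,rot(a+.02,d(32)),10,-1,arc=True)
E
```

```text
[ 0.2    0.111  2.407  3.248  0.392 -1.64 ] [0.48931386 0.12517804 0.11238521] 0.05670397867726395 [ 0.68446265 -0.70244752 -3.14879398]
23276 [0.3942879  0.04117046 0.13266797] [0.55068357 0.16142328 0.18999701] plane [-0.04199183 -0.01543316  0.17480021]
((0.47624316811561584, 0.10474632680416107), (0.15215693414211273, 0.10339763760566711), 10.222319602966309)
[[[0.05,0.8,0.05],[-0.25,0.0,0.15],-1],[[0.0,0.8,0.0],[-0.25,0.0,0.15],-1],[[0.05,0.8,0.05],[-0.25,0.0,0.15],-1],[[0.0,0.8,0.0],[-0.25,0.0,0.15],-1],[[0.05,0.8,0.0],[-0.25,0.0,0.2],-1],[[0.0,0.8,0.0],[-0.25,0.0,0.15],-1],[[0.0,0.8,0.0],[-0.3,0.0,0.15],-1],[[0.0,0.8,-0.05],[-0.25,0.0,0.15],-1],[[0.0,0.8,0.0],[-0.25,0.0,0.15],-1],[[0.0,0.8,-0.05],[-0.25,0.0,0.15],-1]]
end [ 0.4869 -0.1129  0.1157] err [-0.0003 -0.0005  0.0007]
```

Emit:
send_rows(
  motion=[
    [[0.05,0.8,0.05],[-0.25,0,0.15],-1],
    [[0,0.8,0],[-0.25,0,0.15],-1],
    [[0.05,0.8,0.05],[-0.25,0,0.15],-1],
    [[0,0.8,0],[-0.25,0,0.15],-1],
    [[0.05,0.8,0],[-0.25,0,0.2],-1],
    [[0,0.8,0],[-0.25,0,0.15],-1],
    [[0,0.8,0],[-0.3,0,0.15],-1],
    [[0,0.8,-0.05],[-0.25,0,0.15],-1],
    [[0,0.8,0],[-0.25,0,0.15],-1],
    [[0,0.8,-0.05],[-0.25,0,0.15],-1],
    [[0,0,0],[0,0,0],-1],
  ],
)

```text
time_s: 9.7
ee_pos: [0.4898, -0.1144, 0.1158]
eef_rot: [3.139, -1.014, -0.21]
force: [0.3, 0.6, -3.8]
grip_width: 0.0568
grip_force: 55.0
```

```bash
python3 - <<'E'
from plan import *
o=get_obs(); print(o["qpos"].round(3),o["ee_pos"],R.from_euler("xyz",o["eef_rot"]).as_matrix().round(3))
a=d(-12); f=np.array([np.cos(a),np.sin(a),0]); T=np.array([.654,-.153,.05])-.003*f
s=rows(T+[0,0,.01],rot(a,d(31.9)),8,-1)
T[2]=.0335
s=rows(T,rot(a,d(31.9)),3,-1,start=s)
E
```

```text
[-0.378  0.092  2.416  2.773  0.398 -1.318] [ 0.48983267 -0.11437003  0.11575015] [[ 0.517 -0.21   0.83 ]
 [-0.11  -0.978 -0.179]
 [ 0.849  0.001 -0.529]]
[[[0.15,0.0,0.7],[0.0,0.0,0.0],-1],[[0.2,0.05,0.7],[0.0,0.0,0.0],-1],[[0.15,0.0,0.75],[0.0,0.0,0.0],-1],[[0.15,0.0,0.7],[0.0,0.0,0.0],-1],[[0.2,0.0,0.7],[0.0,0.0,0.0],-1],[[0.15,0.05,0.7],[0.0,0.0,0.0],-1],[[0.15,0.0,0.7],[0.0,0.0,0.0],-1],[[0.2,0.0,0.7],[0.0,0.0,0.0],-1]]
end [ 0.6508 -0.1521  0.0605] err [-0.0003  0.0003  0.0005]
[[[-0.25,0.0,0.15],[0.0,0.0,0.0],-1],[[-0.25,0.0,0.15],[0.0,0.0,0.0],-1],[[-0.25,0.0,0.2],[0.0,0.0,0.0],-1]]
end [ 0.6516 -0.1523  0.0335] err [ 0.0005  0.     -0.    ]
```

Emit:
send_rows(
  motion=[
    [[0.15,0,0.7],[0,0,0],-1],
    [[0.2,0.05,0.7],[0,0,0],-1],
    [[0.15,0,0.75],[0,0,0],-1],
    [[0.15,0,0.7],[0,0,0],-1],
    [[0.2,0,0.7],[0,0,0],-1],
    [[0.15,0.05,0.7],[0,0,0],-1],
    [[0.15,0,0.7],[0,0,0],-1],
    [[0.2,0,0.7],[0,0,0],-1],
    [[-0.25,0,0.15],[0,0,0],-1],
    [[-0.25,0,0.15],[0,0,0],-1],
    [[-0.25,0,0.2],[0,0,0],-1],
    [[0,0,0],[0,0,0],-1],
  ],
)

```text
time_s: 10.9
ee_pos: [0.6513, -0.1496, 0.0316]
eef_rot: [3.141, -1.012, -0.208]
force: [0.5, -0.3, -4.3]
grip_width: 0.057
grip_force: 55.0
```

```bash
python3 - <<'E'
from plan import *
o=get_obs(); print(o["ee_pos"],o["force"],o["moment"])
W=pts(camera("scene")); m=(abs(W[...,0]-.65)<.1)&(abs(W[...,1]+.153)<.08)&(W[...,2]>.05)&(W[...,2]<.09)
print(m.sum(), np.nanpercentile(W[m][:,2],[10,50,90]) if m.sum() else 0)
E
```

```text
[ 0.65133065 -0.14959903  0.03162243] [ 0.45902632 -0.25769087 -4.29144357] [0.24200518 0.9322879  0.03366797]
937 [0.05874236 0.07268205 0.07718591]
```

Emit:
send_rows(
  motion=[
    [[-0.05,0,0.05],[0,0,0],-1],
    [[0,0,0],[0,0,0],-1],
  ],
)

```text
time_s: 11.15
ee_pos: [0.6527, -0.1501, 0.0315]
eef_rot: [3.14, -1.015, -0.207]
force: [-2.2, 1.0, 2.8]
grip_width: 0.0571
grip_force: 55.0
```

Emit:
send_rows(
  motion=[
    [[-0.05,0,0.05],[0,0,0],-1],
    [[0,0,0],[0,0,0],-1],
  ],
)

```text
time_s: 11.35
ee_pos: [0.654, -0.1504, 0.0314]
eef_rot: [3.14, -1.019, -0.207]
force: [-11.8, 3.5, 20.2]
grip_width: 0.0568
grip_force: 55.0
```

Emit:
send_rows(
  motion=[
    [[0.05,0,-0.05],[0,0,0],-1],
    [[0,0,0],[0,0,0],1],
    [[0,0,0],[0,0,0],1],
    [[0,0,0],[0,0,0],1],
    [[0,0,0],[0,0,0],1],
    [[0,0,0],[0,0,0],1],
    [[0,0,0],[0,0,0],1],
  ],
)

```text
time_s: 12.05
ee_pos: [0.6524, -0.15, 0.0305]
eef_rot: [3.14, -1.013, -0.208]
force: [-0.8, 0.2, 0.2]
grip_width: 0.0936
grip_force: 0.0
```

Emit:
send_rows(
  motion=[
    [[0,0,-0.5],[0,0,0],1],
    [[0,0,-0.8],[0,0,0],1],
    [[0,0,-0.8],[0,0,0],1],
    [[0,0,-0.8],[0,0,0],1],
    [[0,0,-0.8],[0,0,0],1],
    [[0,0,-0.8],[0,0,0],1],
    [[0,0,-0.8],[0,0,0],1],
    [[0,0,0],[0,0,0],1],
  ],
)

```text
time_s: 12.85
ee_pos: [0.5194, -0.1218, 0.1159]
eef_rot: [3.14, -1.014, -0.207]
force: [-0.0, 0.0, 0.4]
grip_width: 0.0938
grip_force: 0.0
```

```bash
python3 - <<'E'
from plan import *
import kin; from kin import fk,P,ik
o=get_obs(); print(o["time_s"],o["qpos"].round(3),o["ee_pos"])
c=camera("wrist"); W=pts(c); save(c,"w3")
m=(abs(W[...,2]-.072)<.005)&(abs(W[...,0]-.65)<.1)&(abs(W[...,1]+.15)<.08)
p=W[m]; print(m.sum(),cv2.minAreaRect(p[:,:2].astype(np.float32)),np.percentile(p[:,2],[2,98]))
# mug
q=o["qpos"].copy()
for g,phi,A,b in(([.512,-.327,.13],-10,33,.12),([.512,-.327,.064],-10,33,.12)):
    s=ik(tcp(g,d(phi),d(A),b),rot(d(phi),d(A)),q); q=s.x; print(q.round(2),s.cost)
T=tcp([.512,-.327,.064],d(-10),d(33),.11)
print("T",T)
s=rows(T+[0,0,.08],rot(d(-10),d(33)),8,1)
s=rows(T,rot(d(-10),d(33)),4,1,start=s)
E
```

```text
12.85 [-0.367  0.152  2.342  2.778  0.384 -1.317] [ 0.5193931  -0.1218091   0.11590572]
5184 ((0.6537294387817383, -0.14957237243652344), (0.057078223675489426, 0.11341824382543564), 77.96221923828125) [0.06852351 0.07280106]
[-1.04  0.04  2.21  1.44  0.7  -0.4 ] 2.8704091062091257e-31
[-1.04  0.2   2.25  1.68  0.69 -0.71] 3.1551970590240036e-30
T [ 0.43684044 -0.31374734  0.11356215]
[[[0.2,0.85,-0.3],[0.05,0.0,0.0],1],[[0.15,0.85,-0.35],[0.0,-0.05,-0.05],1],[[0.2,0.85,-0.3],[0.05,0.0,0.0],1],[[0.15,0.85,-0.35],[0.0,-0.05,0.0],1],[[0.2,0.85,-0.35],[0.05,0.0,-0.05],1],[[0.15,0.85,-0.3],[0.05,-0.05,0.0],1],[[0.15,0.85,-0.35],[0.0,0.0,-0.05],1],[[0.2,0.85,-0.35],[0.05,0.0,0.0],1]]
end [ 0.4373 -0.3137  0.1938] err [0.0005 0.     0.0003]
[[[-0.55,0.0,0.35],[0.0,0.0,0.0],1],[[-0.6,0.0,0.35],[0.0,0.0,0.0],1],[[-0.55,0.0,0.4],[0.0,0.0,0.0],1],[[-0.55,0.0,0.35],[0.0,0.0,0.0],1]]
end [ 0.4372 -0.3137  0.1135] err [ 0.0004  0.0001 -0.    ]
```

View pics/w3.png

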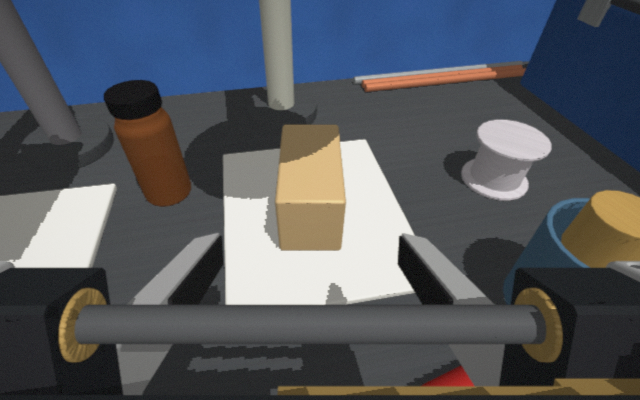

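The wrist view shows the brick lying flat on the lamp mat at (312,190), centred within 4 mm by measurement. The blue mug is at the right edge (600,240). Going to the mug next.

Emit:
send_rows(
  motion=[
    [[0.2,0.85,-0.3],[0.05,0,0],1],
    [[0.15,0.85,-0.35],[0,-0.05,-0.05],1],
    [[0.2,0.85,-0.3],[0.05,0,0],1],
    [[0.15,0.85,-0.35],[0,-0.05,0],1],
    [[0.2,0.85,-0.35],[0.05,0,-0.05],1],
    [[0.15,0.85,-0.3],[0.05,-0.05,0],1],
    [[0.15,0.85,-0.35],[0,0,-0.05],1],
    [[0.2,0.85,-0.35],[0.05,0,0],1],
    [[0,0,0],[0,0,0],1],
    [[0,0,0],[0,0,0],1],
  ],
)

```text
time_s: 13.9
ee_pos: [0.4401, -0.3091, 0.1906]
eef_rot: [-3.139, -0.997, -0.177]
force: [-0.1, 0.2, 0.2]
grip_width: 0.0938
grip_force: 0.0
```

```bash
python3 - <<'E'
from plan import *
o=get_obs(); print(o["time_s"],o["qpos"].round(3),o["ee_pos"],R.from_euler("xyz",o["eef_rot"]).as_matrix().round(3))
c=camera("wrist"); W=pts(c); save(c,"w4"); hsv=cv2.cvtColor(c["pixels"],cv2.COLOR_RGB2HSV)
m=(abs(W[...,2]-.085)<.003)&(hsv[...,0]>90)&(hsv[...,0]<125)&(hsv[...,1]>60)&(abs(W[...,0]-.51)<.09)&(abs(W[...,1]+.33)<.08)
p=W[m]; print(m.sum(),cv2.minEnclosingCircle(p[:,:2].astype(np.float32)),p.min(0),p.max(0))
A_=np.c_[2*p[:,:2],np.ones(len(p))]; s=np.linalg.lstsq(A_,(p[:,:2]**2).sum(1),rcond=None)[0]; print("fit",s[:2],np.sqrt(s[2]+s[0]**2+s[1]**2))
m=(abs(W[...,2]-.105)<.006)&(abs(W[...,0]-.51)<.06)&(abs(W[...,1]+.33)<.06); print("fitting",m.sum(),cv2.minEnclosingCircle(W[m][:,:2].astype(np.float32)))
E
```

```text
13.9 [-1.001  0.038  2.195  1.445  0.673 -0.371] [ 0.44013454 -0.30909738  0.19059953] [[ 0.534 -0.174  0.827]
 [-0.096 -0.985 -0.145]
 [ 0.84  -0.001 -0.543]]
933 ((0.5104348063468933, -0.3251265585422516), 0.04000963270664215) [ 0.47093171 -0.36416472  0.08203098] [ 0.54818426 -0.28524937  0.08690608]
fit [ 0.50999878 -0.32492684] 0.03766175201430701
fitting 1726 ((0.5149932503700256, -0.3280411958694458), 0.022373847663402557)
```

View pics/w4.png

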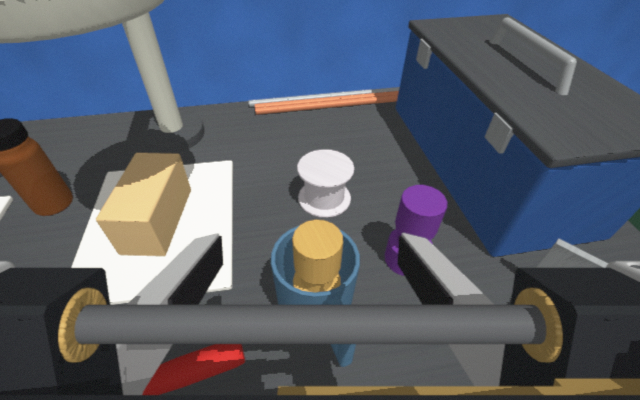

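The wrist view shows the blue mug with the brass fitting at (317,270), between the fingers, its handle toward the gripper. The purple lookalike at (415,220) is clear on the right.

```bash
python3 - <<'E'
from plan import *
g=[.511,-.3255,.064]; ph,A=d(-10),d(33)
s=rows(tcp(g,ph,A,.10),rot(ph,A),5,1)
s=rows(tcp(g,ph,A),rot(ph,A),6,1,start=s)
E
```

```text
[[[-0.45,0.05,0.3],[0.0,0.0,0.0],1],[[-0.45,0.0,0.35],[0.0,0.0,0.0],1],[[-0.45,0.05,0.3],[0.0,0.0,0.0],1],[[-0.4,0.05,0.35],[0.0,0.0,0.0],1],[[-0.45,0.0,0.3],[0.0,0.0,0.0],1]]
end [ 0.4438 -0.3134  0.1088] err [-0.0003  0.0003  0.0007]
[[[0.0,0.0,0.55],[0.0,0.0,0.0],1],[[0.0,0.0,0.55],[0.0,0.0,0.0],1],[[0.0,0.0,0.6],[0.0,0.0,0.0],1],[[0.0,0.0,0.55],[0.0,0.0,0.0],1],[[0.0,0.0,0.55],[0.0,0.0,0.0],1],[[0.0,0.0,0.55],[0.0,0.0,0.0],1]]
end [ 0.527  -0.3279  0.0542] err [0.0003 0.0004 0.0006]
```

Emit:
send_rows(
  motion=[
    [[-0.45,0.05,0.3],[0,0,0],1],
    [[-0.45,0,0.35],[0,0,0],1],
    [[-0.45,0.05,0.3],[0,0,0],1],
    [[-0.4,0.05,0.35],[0,0,0],1],
    [[-0.45,0,0.3],[0,0,0],1],
    [[0,0,0],[0,0,0],1],
    [[0,0,0],[0,0,0],1],
    [[0,0,0],[0,0,0],1],
  ],
)

```text
time_s: 14.75
ee_pos: [0.4439, -0.3135, 0.1103]
eef_rot: [-3.141, -0.998, -0.174]
force: [-0.2, 0.1, 0.5]
grip_width: 0.0945
grip_force: 0.0
```

```bash
python3 - <<'E'
from plan import *
o=get_obs(); print(o["ee_pos"],o["force"])
c=camera("wrist"); W=pts(c); save(c,"w5"); hsv=cv2.cvtColor(c["pixels"],cv2.COLOR_RGB2HSV)
m=(abs(W[...,2]-.085)<.003)&(hsv[...,0]>90)&(hsv[...,0]<125)&(hsv[...,1]>60)&(abs(W[...,0]-.51)<.09)&(abs(W[...,1]+.33)<.08)
p=W[m]; print(m.sum(),cv2.minEnclosingCircle(p[:,:2].astype(np.float32)))
Rm=R.from_euler("xyz",o["eef_rot"]).as_matrix(); print("in tool y",((p-o["ee_pos"])@Rm)[:,1].min(),((p-o["ee_pos"])@Rm)[:,1].max())
g=[.511,-.3255,.064]; ph,A=d(-10),d(33)
s=rows(tcp(g,ph,A),rot(ph,A),6,1)
E
```

```text
[ 0.44394478 -0.31353886  0.11031712] [-0.17244521  0.11031747  0.47863959]
1335 ((0.5102975964546204, -0.3249238133430481), 0.04029527306556702)
in tool y -0.039585996381469826 0.03941373794967372
[[[0.0,0.0,0.55],[0.0,0.0,0.0],1],[[0.0,0.0,0.6],[0.0,0.0,0.0],1],[[-0.05,0.0,0.55],[0.0,0.0,0.0],1],[[0.0,0.0,0.55],[0.0,0.0,0.0],1],[[0.0,0.0,0.55],[0.0,0.0,0.0],1],[[0.0,0.0,0.6],[0.0,0.0,0.0],1]]
end [ 0.5275 -0.3284  0.0539] err [ 0.0008 -0.0001  0.0002]
```

Perfectly centred laterally.

Emit:
send_rows(
  motion=[
    [[0,0,0.55],[0,0,0],1],
    [[0,0,0.6],[0,0,0],1],
    [[-0.05,0,0.55],[0,0,0],1],
    [[0,0,0.55],[0,0,0],1],
    [[0,0,0.55],[0,0,0],1],
    [[0,0,0.6],[0,0,0],1],
    [[0,0,0],[0,0,0],1],
    [[0,0,0],[0,0,0],1],
  ],
)

```text
time_s: 15.6
ee_pos: [0.527, -0.3282, 0.0534]
eef_rot: [-3.14, -0.997, -0.175]
force: [0.1, 0.1, 0.4]
grip_width: 0.0938
grip_force: 0.0
```

Emit:
send_rows(
  motion=[
    [[0,0,0],[0,0,0],-1],
    [[0,0,0],[0,0,0],-1],
    [[0,0,0],[0,0,0],-1],
    [[0,0,0],[0,0,0],-1],
    [[0,0,0],[0,0,0],-1],
    [[0,0,0],[0,0,0],-1],
  ],
  squeeze=45,
)

```text
time_s: 16.2
ee_pos: [0.5271, -0.3287, 0.0538]
eef_rot: [-3.141, -0.998, -0.175]
force: [-6.6, 1.3, 7.3]
grip_width: 0.0783
grip_force: 44.9
```

```bash
python3 - <<'E'
from plan import *
o=get_obs(); print(o["time_s"],o["ee_pos"],o["grip_width"],o["force"])
p=o["ee_pos"]; Rm=R.from_euler("xyz",o["eef_rot"]).as_matrix()
s=rows(p+[-.01,0,.05],Rm,4,-1)
a=d(-28); q=np.array([.49*np.cos(a),.49*np.sin(a),.165])
s=rows(q,Rm,7,-1,start=s)
E
```

```text
16.2 [ 0.52709126 -0.32872075  0.05377499] 0.07827575277560256 [-6.61303203  1.28186945  7.3113927 ]
[[[0.3,0.0,-0.3],[0.0,0.0,0.0],-1],[[0.3,0.05,-0.3],[0.0,0.0,0.0],-1],[[0.3,0.0,-0.3],[0.0,0.0,0.0],-1],[[0.3,0.0,-0.3],[0.0,0.0,0.0],-1]]
end [ 0.5162 -0.3283  0.1035] err [-0.0009  0.0004 -0.0002]
[[[0.0,-0.4,-0.55],[0.0,0.0,0.0],-1],[[0.0,-0.4,-0.55],[0.0,0.0,0.0],-1],[[-0.05,-0.4,-0.55],[0.0,0.0,0.0],-1],[[0.0,-0.35,-0.6],[0.0,0.0,0.0],-1],[[0.0,-0.4,-0.55],[0.0,0.0,0.0],-1],[[0.0,-0.4,-0.55],[0.0,0.0,0.0],-1],[[0.0,-0.4,-0.55],[0.0,0.0,0.0],-1]]
end [ 0.4329 -0.2299  0.1657] err [0.0003 0.0001 0.0007]
```

Emit:
send_rows(
  motion=[
    [[0.3,0,-0.3],[0,0,0],-1],
    [[0.3,0.05,-0.3],[0,0,0],-1],
    [[0.3,0,-0.3],[0,0,0],-1],
    [[0.3,0,-0.3],[0,0,0],-1],
    [[0,0,0],[0,0,0],-1],
  ],
)

```text
time_s: 16.7
ee_pos: [0.5162, -0.3284, 0.1039]
eef_rot: [3.141, -0.998, -0.173]
force: [0.0, 0.3, -3.2]
grip_width: 0.0789
grip_force: 45.0
```

```bash
cat > mugpose.py <<'E'
from plan import *
def mugpose():
    o=get_obs(); c=camera("wrist"); W=pts(c); px=c["pixels"]; hsv=cv2.cvtColor(px,cv2.COLOR_RGB2HSV)
    Rm=R.from_euler("xyz",o["eef_rot"]).as_matrix(); p0=o["ee_pos"]
    m=(hsv[...,0]>90)&(hsv[...,0]<125)&(hsv[...,1]>60)&(np.linalg.norm(W-p0,axis=-1)<.085)
    p=W[m]; zt=np.percentile(p[:,2],99); r=p[p[:,2]>zt-.006]
    A_=np.c_[r[:,:2],np.ones(len(r))]; pl=np.linalg.lstsq(A_,r[:,2],rcond=None)[0]
    print(m.sum(),len(r),"rim z",zt,"circle",cv2.minEnclosingCircle(r[:,:2].astype(np.float32)),"slope",pl[:2].round(3)); return c
E
python3 - <<'E'
from mugpose import *
c=mugpose(); save(c,"w6"); o=get_obs(); print(o["ee_pos"],o["force"],o["grip_force"])
E
```

```text
12774 3044 rim z 0.13586676011409382 circle ((0.49581044912338257, -0.3301417827606201), 0.046706199645996094) slope [-0.015  0.002]
[ 0.51613635 -0.32818989  0.10299127] [ 0.09410145  0.28712779 -3.83330532] 45.02657672390342
```

View pics/w6.png

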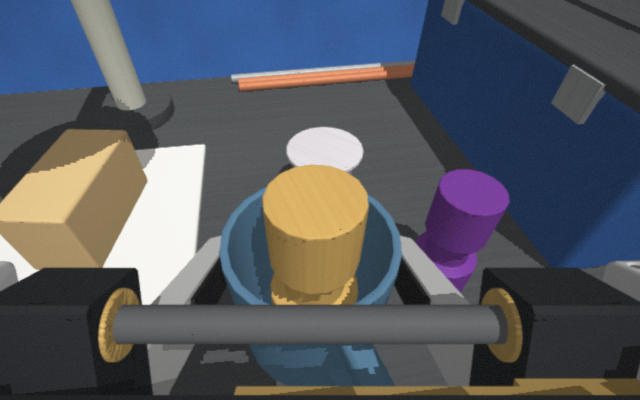

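The wrist view shows the mug lifted level at (312,250) with the fitting inside it.

Emit:
send_rows(
  motion=[
    [[0,-0.4,-0.55],[0,0,0],-1],
    [[0,-0.4,-0.55],[0,0,0],-1],
    [[-0.05,-0.4,-0.55],[0,0,0],-1],
    [[0,-0.35,-0.6],[0,0,0],-1],
    [[0,-0.4,-0.55],[0,0,0],-1],
    [[0,-0.4,-0.55],[0,0,0],-1],
    [[0,-0.4,-0.55],[0,0,0],-1],
    [[0,0,0],[0,0,0],-1],
  ],
)

```text
time_s: 17.55
ee_pos: [0.4323, -0.2285, 0.1651]
eef_rot: [-3.141, -0.997, -0.174]
force: [1.1, 0.1, -3.7]
grip_width: 0.0781
grip_force: 45.0
```

```bash
python3 - <<'E'
from plan import *
o=get_obs(); print(o["time_s"],o["qpos"].round(2),o["ee_pos"])
a=d(12); q=np.array([.49*np.cos(a),.49*np.sin(a),.165])
s=rows(q,rot(d(10),d(33)),18,-1,arc=True)
import kin; from kin import ik
qq=o["qpos"].copy()
for t in np.linspace(0,1,7):
    b=d(-28)+t*d(40); x=ik(np.array([.49*np.cos(b),.49*np.sin(b),.165]),rot(d(-10+20*t),d(33)),qq); qq=x.x; print(qq.round(2),round(x.cost,5))
E
```

```text
17.55 [-0.87 -0.05  2.37  1.64  0.57 -0.5 ] [ 0.4323116  -0.22854683  0.16505246]
[[[0.1,-0.6,0.15],[0.15,0.0,-0.1],-1],[[0.1,-0.6,0.15],[0.1,0.0,-0.1],-1],[[0.1,-0.6,0.15],[0.15,0.0,-0.05],-1],[[0.05,-0.65,0.1],[0.15,0.0,-0.1],-1],[[0.1,-0.6,0.15],[0.15,0.0,-0.1],-1],[[0.05,-0.6,0.1],[0.1,0.0,-0.1],-1],[[0.05,-0.65,0.1],[0.15,0.0,-0.05],-1],[[0.05,-0.6,0.05],[0.15,0.0,-0.1],-1],[[0.05,-0.65,0.1],[0.1,0.0,-0.1],-1],[[0.05,-0.6,0.05],[0.15,0.0,-0.1],-1],[[0.05,-0.65,0.05],[0.15,0.0,-0.05],-1],[[0.05,-0.6,0.05],[0.1,0.0,-0.1],-1],[[0.0,-0.65,0.05],[0.15,0.0,-0.1],-1],[[0.0,-0.6,0.0],[0.15,0.0,-0.1],-1],[[0.05,-0.65,0.0],[0.15,0.0,-0.05],-1],[[0.0,-0.65,0.05],[0.1,0.0,-0.1],-1],[[-0.05,-0.6,-0.05],[0.15,0.0,-0.1],-1],[[0.0,-0.65,0.0],[0.15,0.0,-0.1],-1]]
end [0.479  0.102  0.1648] err [-0.0003  0.0001 -0.0002]
[-0.87 -0.05  2.36  1.63  0.57 -0.5 ] 0.0
[-0.72 -0.07  2.38  1.71  0.5  -0.51] 0.0
[-0.56 -0.08  2.39  1.8   0.43 -0.54] 0.0
[-0.4  -0.09  2.4   1.92  0.35 -0.59] 0.0
[-0.23 -0.1   2.41  2.09  0.28 -0.69] 0.0
[-0.07 -0.1   2.41  2.35  0.22 -0.89] 0.0
[ 0.1  -0.1   2.41  2.77  0.17 -1.24] 0.0
```

Emit:
send_rows(
  motion=[
    [[0.1,-0.6,0.15],[0.15,0,-0.1],-1],
    [[0.1,-0.6,0.15],[0.1,0,-0.1],-1],
    [[0.1,-0.6,0.15],[0.15,0,-0.05],-1],
    [[0.05,-0.65,0.1],[0.15,0,-0.1],-1],
    [[0.1,-0.6,0.15],[0.15,0,-0.1],-1],
    [[0.05,-0.6,0.1],[0.1,0,-0.1],-1],
    [[0.05,-0.65,0.1],[0.15,0,-0.05],-1],
    [[0.05,-0.6,0.05],[0.15,0,-0.1],-1],
    [[0.05,-0.65,0.1],[0.1,0,-0.1],-1],
    [[0.05,-0.6,0.05],[0.15,0,-0.1],-1],
    [[0.05,-0.65,0.05],[0.15,0,-0.05],-1],
    [[0.05,-0.6,0.05],[0.1,0,-0.1],-1],
  ],
)

```text
time_s: 18.75
ee_pos: [0.4909, -0.012, 0.1647]
eef_rot: [3.14, -0.995, 0.057]
force: [0.4, -1.0, -3.7]
grip_width: 0.0785
grip_force: 45.0
```

Emit:
send_rows(
  motion=[
    [[0,-0.65,0.05],[0.15,0,-0.1],-1],
    [[0,-0.6,0],[0.15,0,-0.1],-1],
    [[0.05,-0.65,0],[0.15,0,-0.05],-1],
    [[0,-0.65,0.05],[0.1,0,-0.1],-1],
    [[-0.05,-0.6,-0.05],[0.15,0,-0.1],-1],
    [[0,-0.65,0],[0.15,0,-0.1],-1],
    [[0,0,0],[0,0,0],-1],
  ],
)

```text
time_s: 19.45
ee_pos: [0.4797, 0.102, 0.1637]
eef_rot: [3.14, -0.994, 0.181]
force: [0.7, 0.7, -3.9]
grip_width: 0.0784
grip_force: 45.0
```

```bash
python3 - <<'E'
from mugpose import *
mugpose(); o=get_obs(); print(o["time_s"],o["qpos"].round(2),o["ee_pos"],R.from_euler("xyz",o["eef_rot"]).as_matrix().round(3))
ph=d(10); f=np.array([np.cos(ph),np.sin(ph),0]); Rm=rot(ph,d(32.8))
C=np.array([.629,.147,0])+.0164*f
s=rows(C+[0,0,.085],Rm,9,-1)
s=rows(C+[0,0,.0635],Rm,3,-1,start=s)
E
```

```text
12656 3003 rim z 0.1958376899703944 circle ((0.4556632936000824, 0.09896661341190338), 0.04653666168451309) slope [-0.019 -0.004]
19.5 [ 0.1  -0.1   2.41  2.74  0.18 -1.22] [0.47984111 0.1013319  0.16387346] [[ 0.536  0.177  0.825]
 [ 0.098 -0.984  0.148]
 [ 0.839  0.001 -0.545]]
[[[0.1,-0.05,0.7],[0.0,0.0,0.0],-1],[[0.1,-0.1,0.7],[0.0,0.0,0.0],-1],[[0.1,-0.05,0.65],[0.0,0.0,0.0],-1],[[0.1,-0.05,0.7],[0.0,0.0,0.0],-1],[[0.1,-0.1,0.7],[0.0,0.0,0.0],-1],[[0.1,-0.05,0.7],[0.0,0.0,0.0],-1],[[0.1,-0.1,0.7],[0.0,0.0,0.0],-1],[[0.1,-0.05,0.7],[0.0,0.05,0.0],-1],[[0.1,-0.05,0.65],[0.0,0.0,0.0],-1]]
end [0.6447 0.1493 0.0853] err [-0.0005 -0.0006  0.0003]
[[[-0.2,0.0,0.15],[0.0,0.0,0.0],-1],[[-0.2,0.0,0.1],[0.0,0.0,0.0],-1],[[-0.2,0.0,0.15],[0.0,0.0,0.0],-1]]
end [0.6451 0.1493 0.0637] err [-0.0001 -0.0005  0.0002]
```

Emit:
send_rows(
  motion=[
    [[0.1,-0.05,0.7],[0,0,0],-1],
    [[0.1,-0.1,0.7],[0,0,0],-1],
    [[0.1,-0.05,0.65],[0,0,0],-1],
    [[0.1,-0.05,0.7],[0,0,0],-1],
    [[0.1,-0.1,0.7],[0,0,0],-1],
    [[0.1,-0.05,0.7],[0,0,0],-1],
    [[0.1,-0.1,0.7],[0,0,0],-1],
    [[0.1,-0.05,0.7],[0,0.05,0],-1],
    [[0.1,-0.05,0.65],[0,0,0],-1],
    [[-0.2,0,0.15],[0,0,0],-1],
    [[-0.2,0,0.1],[0,0,0],-1],
    [[0,0,0],[0,0,0],-1],
  ],
)

```text
time_s: 20.7
ee_pos: [0.6437, 0.1478, 0.0707]
eef_rot: [3.14, -1.0, 0.178]
force: [0.3, -0.8, -3.4]
grip_width: 0.0786
grip_force: 45.0
```

Emit:
send_rows(
  motion=[
    [[-0.15,0,0.1],[0,0,0],-1],
    [[0,0,0],[0,0,0],-1],
  ],
)

```text
time_s: 20.9
ee_pos: [0.6446, 0.1483, 0.0667]
eef_rot: [3.14, -1.002, 0.178]
force: [-1.1, 0.2, -2.9]
grip_width: 0.0786
grip_force: 45.0
```

Emit:
send_rows(
  motion=[
    [[-0.1,0,0.05],[0,0,0],-1],
    [[0,0,0],[0,0,0],-1],
  ],
)

```text
time_s: 21.1
ee_pos: [0.6444, 0.1484, 0.0636]
eef_rot: [3.14, -1.003, 0.179]
force: [-0.6, -0.5, -4.1]
grip_width: 0.0789
grip_force: 45.0
```

Emit:
send_rows(
  motion=[
    [[-0.05,0,0.05],[0,0,0],-1],
    [[0,0,0],[0,0,0],-1],
  ],
)

```text
time_s: 21.3
ee_pos: [0.6453, 0.1486, 0.062]
eef_rot: [3.14, -1.004, 0.179]
force: [0.5, 0.6, -2.1]
grip_width: 0.0786
grip_force: 45.0
```

Emit:
send_rows(
  motion=[
    [[-0.05,0,0.05],[0,0,0],-1],
    [[0,0,0],[0,0,0],-1],
  ],
)

```text
time_s: 21.5
ee_pos: [0.6469, 0.1489, 0.0619]
eef_rot: [3.14, -1.008, 0.179]
force: [2.8, 1.8, 5.0]
grip_width: 0.0786
grip_force: 44.9
```

```bash
python3 - <<'E'
from mugpose import *
mugpose(); o=get_obs(); print(o["ee_pos"],o["force"])
E
```

```text
12513 3028 rim z 0.09371470857022358 circle ((0.6308167576789856, 0.14666160941123962), 0.040107592940330505) slope [-0.014 -0.003]
[0.64697427 0.14890772 0.06185665] [2.50343838 0.53228922 3.98433543]
```

Emit:
send_rows(
  motion=[
    [[0,0,0],[0,0,0],1],
    [[0,0,0],[0,0,0],1],
    [[0,0,0],[0,0,0],1],
    [[0,0,0],[0,0,0],1],
    [[0,0,0],[0,0,0],1],
    [[0,0,0],[0,0,0],1],
  ],
)

```text
time_s: 22.15
ee_pos: [0.6455, 0.1486, 0.0596]
eef_rot: [3.14, -1.003, 0.179]
force: [0.6, -0.6, -0.9]
grip_width: 0.0939
grip_force: 0.0
```

Emit:
send_rows(
  motion=[
    [[0,0,-0.3],[0,0,0],1],
    [[0,0,-0.6],[0,0,0],1],
    [[0,0,-0.6],[0,0,0],1],
    [[0,0,-0.6],[0,0,0],1],
    [[0,0,-0.6],[0,0,0],1],
    [[0,0,-0.6],[0,0,0],1],
    [[0,0,-0.6],[0,0,0],1],
    [[0,0,-0.6],[0,0,0],1],
    [[0,0,0],[0,0,0],1],
  ],
)

```text
time_s: 23.05
ee_pos: [0.5324, 0.1285, 0.1334]
eef_rot: [3.14, -1.004, 0.179]
force: [0.4, 0.1, 0.5]
grip_width: 0.0939
grip_force: 0.0
```

```bash
python3 - <<'E'
from plan import *
o=get_obs(); print(o["time_s"],o["ee_pos"],o["force"])
c=camera("wrist"); W=pts(c); save(c,"w7"); hsv=cv2.cvtColor(c["pixels"],cv2.COLOR_RGB2HSV)
m=(abs(W[...,2]-.093)<.003)&(hsv[...,0]>90)&(hsv[...,0]<125)&(hsv[...,1]>60)&(abs(W[...,0]-.63)<.07)&(abs(W[...,1]-.147)<.07)
p=W[m]; print(m.sum(),cv2.minEnclosingCircle(p[:,:2].astype(np.float32)),p[:,2].min(),p[:,2].max())
c=camera("scene"); W=pts(c)
m=(abs(W[...,2]-.072)<.005)&(abs(W[...,0]-.65)<.1)&(abs(W[...,1]+.15)<.08); print("brick",cv2.minAreaRect(W[m][:,:2].astype(np.float32)))
E
```

```text
23.05 [0.53240799 0.12847827 0.1333565 ] [0.35943642 0.12513476 0.48514483]
997 ((0.6306533217430115, 0.14633408188819885), 0.04046649858355522) 0.09006137384903665 0.094567678371447
brick ((0.6572424173355103, -0.1517053246498108), (0.05947929620742798, 0.11595551669597626), 78.64810180664062)
```

View pics/w7.png

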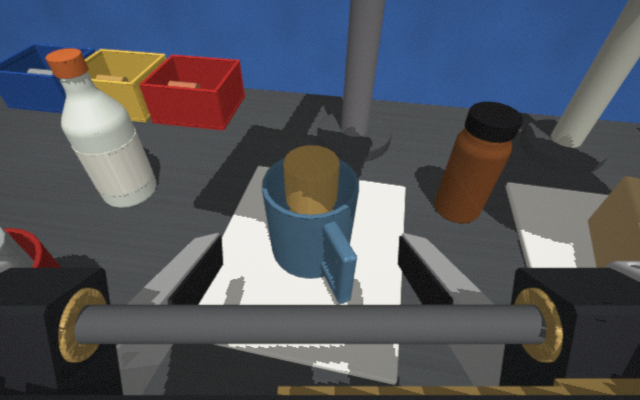

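The wrist view shows the blue mug upright on the hood mat at (312,215) with the fitting in it, and the gripper clear. By measurement it is within 2 mm of the centre under the hood. Handing in.

```bash
python3 -c "
from station import *
print(hand_in())"
```

```text
the job is handed in; nothing more can be done
None
```

The job is handed in at about 23 s of the 67 s allowed, though no verdict came back: by my last measurements, the blue mug with the brass fitting stands upright within about 2 mm of the point under the hood, and the firebrick lies flat within about 4 mm of the point under the lamp.

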